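# Make up two sampling kits

## Robot

A 6-joint arm with a two-finger parallel gripper is mounted at the origin on the work surface. World frame = base frame: x ahead of the robot, y to its left, z up, the work surface at z = 0. Lengths are in m, angles in rad, forces in N, time in s.
With the tool pointing down it reaches from about 0.35 to 0.975 m from the base axis. Payload 4.9 kg.
Tool frame: the origin (TCP) lies midway between the tips of the shut fingers; the grasp point (between the pads) lies 19 mm behind it; z points along the fingers, y is the line along which they close (so a half turn about z gives the same grasp; the last joint's range is limited). The gripper opens to 85 mm and grips with 20 to 120 N. Pads are 22 mm wide; open, the fingers measure 114 mm over their backs; the gripper's body (76 mm by 85 mm) begins 54 mm behind the grasp point. The pads swing forward as they close: fully open they stand 13 mm farther back than shut.
Start: joints at [1.086, 0.053, 1.613, -0, 1.476, -0.119], TCP at [0.224, 0.584, 0.231] pointing down, gripper open.
Joint ranges: [-3.01, 3.01], [-1.01, 2.22], [0.06, 2.58], [-1.02, 4.17], [0.09, 2.62], [-3.14, 3.14]. Speed limits (rad/s): [2.57, 2.57, 3.14, 3.14, 3.14, 3.14].

## Interface

Orientations are given as a unit quaternion [w, x, y, z].
In Python, from plant import state, grab_frame, camera_info, job_done, spot_in, masks_of, pinpoint gives the robot as it stands.
- The arm moves only by the shell command python3 -m handwheel 'ROWS' [OPENING]. ROWS is JSON, a list that holds one entry, the list of rows, each a list of 6 numbers: the shift along the world's x, y, z in m, then the turn, a rotation vector about the world's x, y, z in degrees. In form: [[[tx, ty, tz, ax, ay, az], ...]]. A call has 1 to 20 rows; each row shifts and turns the commanded pose from where the row before left it; what a row does not reach is not made up. A row lasts 1/12 s, in which the tool goes at most 41.7 mm and 7.16 degrees, less where a joint would pass 70% of its speed; a pose out of reach is approached as far as the arm can. A call is refused whole if a number of a shift passes 0.0417 or a number of a turn 7.16, either way. A call with a gripper value outside its range is refused whole. OPENING is the opening, from 0 (shut) to 1 (fully open), set as the call begins (- or left out, the last holds). The fingers move at their own pace and stop on an object; the grip force is fixed at half the most. Time passes only in rows, so rows that do not move let the fingers close. It gives the time, the measured TCP pose, the force, the opening and the grip force at its end, in the units of the state.
- state(): the state, without advancing time (a new reading comes with each control period).
- grab_frame(name): name is "scene" or "top" or "wrist"; returns (picture, depth): 420x560x3 uint8, blue, green, red; 420x560 float32, m along the optical axis (not along the pixel's ray), 0 where there is no reading.
- camera_info(name): a dict with "fx", "fy", "cx", "cy" (pixels), "distortion" ([k1, k2, p1, p2, k3] as OpenCV has them; the pictures are not rectified), "T" (4x4, takes a point from camera to world coordinates). Camera axes: x right, y up, looking along -z (the intrinsics and any distortion apply to the point x, -y, -z); pixel columns grow to the right and rows downward; lengths in m; the calibration is good to about 2 mm. A picture is of the moment at which its call begins: read the wrist's pose just before it. camera_info takes no time and is no camera call; for the wrist camera it gives the pose at the moment of the call.
- job_done(): hands the job in; it is judged then, once.
Trained networks look in the newest picture that a camera, given by its name, has taken for a name from the list of things; names that differ only in an ending like _2 or _b are one class to them, and where a whole thing is asked for, a point or a joint stands for the part that bears it (a point fixed in the world has none). Each returns a list of dicts, best first, with "conf" (0 to 1); they miss things now and then, are a little off and sometimes report something else, mostly with a low value. They report only what shows in the picture. A call takes as long as a camera call. They do not tell look-alikes from the thing itself.
- spot_in(camera, thing): "box" ([left, top, width, height] in pixels, round what is visible of it).
- masks_of(camera, thing): "region" (420x560 bool, what is visible of it) and "box" ([left, top, width, height] in pixels, round what is visible of it).
- pinpoint(camera, thing): "position" ([column, row] in pixels: a listed point, or the origin of a listed thing).
The state is a dict: "time": time; "joint_pos": joint angles; "joint_vel": joint speeds; "joint_efforts": joint torques, N m; "tool_pos": TCP position; "tool_rot": TCP orientation; "contact_force": force on the tool from outside, world axes, zero at the start; "ft_torque": the same for the moment, N m; "gripper_width": opening from 0.0 (shut) to 1.0 (fully open); "grasp_force": force on a finger pad.
Only numpy, scipy, OpenCV 4.12 (cv2) and the standard library are available. Lean on these libraries where they do the work, as an engineer would, in place of code of your own. Each camera call takes 0.05 s, during which the arm holds its last target. There are 200 camera calls.

## Task

Make up the two kits: the white-capped amber bottle and the red-lidded pot go in the blue tray, the black-capped amber bottle and the brass weight in the yellow tray. In each tray the bottle stands in the bay with the black mat and the other thing in the bare bay, all standing upright on the tray's floor; set them down, do not drop them. Leave the green-lidded pot standing where it is.

Things in the scene. Friction and masses are not known exactly. Their poses are not given: they have to be found in the camera images.
- blue_tray: Open blue plastic tray, fixed, turned any way. Outside 140 x 72 mm; walls and divider 4 mm thick, 18 mm high; two bays 64 x 64 mm. Origin: centre of underside; x along the length, y across, z up. Matted bay (black rubber mat, top 7 mm above the table): centre x = +34 mm, y = 0. Bare bay (floor 4 mm above the table): centre x = -34 mm, y = 0.
- yellow_tray: Open yellow plastic tray, fixed, turned any way. Outside 140 x 72 mm; walls and divider 4 mm thick, 18 mm high; two bays 64 x 64 mm. Origin: centre of underside; x along the length, y across, z up. Matted bay (black rubber mat, top 7 mm above the table): centre x = +34 mm, y = 0. Bare bay (floor 4 mm above the table): centre x = -34 mm, y = 0.
- white_cap_bottle: Small amber glass bottle with a white screw cap, upright and loose. Body: cylinder 38 mm in diameter up to 58 mm, shoulder narrowing to 22 mm diameter at 67 mm, cap 25 mm in diameter from 67 mm to the top at 85 mm. About 100 g. Origin: centre of the underside; z up.
- black_cap_bottle: Small amber glass bottle with a black screw cap, upright and loose. Body: cylinder 38 mm in diameter up to 58 mm, shoulder narrowing to 22 mm diameter at 67 mm, cap 25 mm in diameter from 67 mm to the top at 85 mm. About 100 g. Origin: centre of the underside; z up.
- red_lid_pot: White sample pot with a red lid, upright and loose: a cylinder 39 mm in diameter to 44 mm high, lid 40 mm in diameter from 44 mm to the top at 60 mm. About 60 g. Origin: centre of the underside; z up.
- green_lid_pot: White sample pot with a green lid, upright and loose: a cylinder 39 mm in diameter to 44 mm high, lid 40 mm in diameter from 44 mm to the top at 60 mm. About 60 g. Origin: centre of the underside; z up. Not part of either kit.
- brass_weight: Brass balance-check weight, upright and loose: cylinder 38 mm in diameter to 46 mm high, a neck 14 mm in diameter to 54 mm, then a knob 24 mm in diameter to the top at 66 mm. About 450 g. Origin: centre of the underside; z up.
Mind the look-alikes: they are no part of the job. What is shaped like the red_lid_pot but purple is not meant.

How it is judged:
By the outcome, as a careful person would: the job done as asked, in the order asked, and still so for the second after the job is handed in, with the robot touching nothing.
It also fails if it takes over 99 s, if anything falls off the work surface, if the arm or the gripper's body presses on something with over 40 N, if the wrist force passes 120 N, or if a joint passes its speed limit or range.

## Working session

There is one attempt and no reset: what is moved stays moved. The work goes in short steps, Python scripts to look and compute and a shell command to move; the robot and the scene stay as the last step left them, time stands still between calls to the robot, and variables do not carry over. Pictures are saved under pics/ and viewed, at most 14 in all, crops included, and the job is handed in when it is done.

```bash
mkdir -p pics; ls; python3 - <<'E'
from plant import *
import cv2
for n in("top","scene"):
    p,d=grab_frame(n); cv2.imwrite(f"pics/{n}0.png",p)
    i=camera_info(n); print(n,{k:i[k] for k in i})
print(state())
E
```

```text
pics
top {'fx': 459.9688150157243, 'fy': 459.9688150157243, 'cx': 283.459141342452, 'cy': 210.75862405164975, 'distortion': array([-0.07224735,  0.        ,  0.        ,  0.        ,  0.        ]), 'T': array([[ 1.21676344e-02,  9.82147200e-01, -1.87720072e-01,
         3.88409177e-01],
       [-9.99925143e-01,  1.21930240e-02, -1.01949190e-03,
        -5.37172927e-02],
       [ 1.28758424e-03,  1.87718425e-01,  9.82222040e-01,
         1.12782995e+00],
       [ 0.00000000e+00,  0.00000000e+00,  0.00000000e+00,
         1.00000000e+00]])}
scene {'fx': 397.69435474655575, 'fy': 397.69435474655575, 'cx': 275.7156919186354, 'cy': 211.8369889855818, 'distortion': array([-0.11046913,  0.        ,  0.        ,  0.        ,  0.        ]), 'T': array([[-0.18245638, -0.74595459,  0.64051652,  1.1624658 ],
       [ 0.98310314, -0.12863211,  0.13023821,  0.09234402],
       [-0.0147608 ,  0.6534566 ,  0.75682006,  0.72383881],
       [ 0.        ,  0.        ,  0.        ,  1.        ]])}
{'time': 0.1, 'joint_pos': array([ 1.08601444e+00,  5.33174170e-02,  1.61417271e+00,  8.85342074e-06,
        1.47602587e+00, -1.19006535e-01]), 'joint_vel': array([ 0.00089409, -0.00231902, -0.00269181,  0.00117481,  0.00031132,
       -0.00054794]), 'joint_efforts': array([ 6.41550760e-04, -3.94901454e+01, -3.71365607e+01, -1.40291763e-04,
        3.86935193e-03, -2.07029572e-06]), 'tool_pos': array([0.22327603, 0.58313927, 0.23015993]), 'tool_rot': array([-2.90139464e-04,  1.81870177e-01,  9.83322080e-01, -9.16867187e-04]), 'contact_force': array([-0.29817453, -0.18675334, -0.70726953]), 'ft_torque': array([-0.0107729 , -0.00348328, -0.01332698]), 'grasp_force': 0.0, 'gripper_width': 0.9973635038381711}
```

View pics/top0.png

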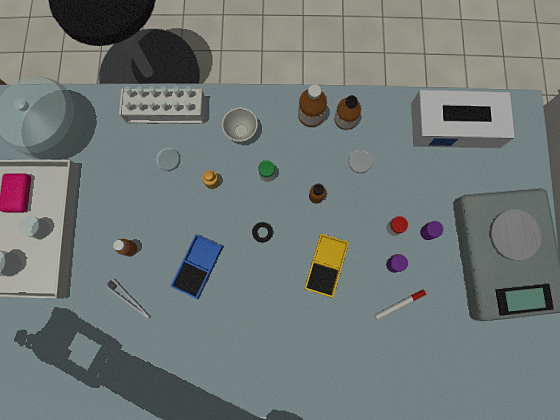

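View pics/scene0.png

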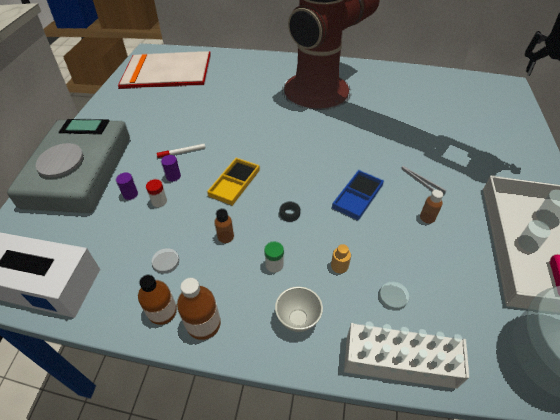

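Top view, with each target and what could be confused with it:
- **White-capped bottle:** small one at (124,247). The large white-capped bottle at (313,105) is a look-alike.
- **Black-capped bottle:** small one at (317,193). The large one at (348,112) is a look-alike.
- **Red-lidded pot:** (399,225). Purple pots at (432,230) and (398,263) are look-alikes.
- **Brass weight:** (210,179).
- **Green-lidded pot:** (267,169), to be left alone.
- **Trays:** blue at (198,266), mat at its lower end (190,277). Yellow at (326,265), mat at (322,279).

```bash
cat >h.py <<'E'
from plant import *
import numpy as np, cv2
def rays(n,uv,i=None):
    i=i or camera_info(n); K=np.array([[i['fx'],0,i['cx']],[0,i['fy'],i['cy']],[0,0,1]])
    p=cv2.undistortPoints(np.array(uv,float).reshape(-1,1,2),K,i['distortion'])[:,0]
    return np.c_[p[:,0],-p[:,1],-np.ones(len(p))],i['T']
def onplane(n,uv,z,i=None):
    r,T=rays(n,uv,i); w=r@T[:3,:3].T; return T[:3,3]+w*((z-T[2,3])/w[:,2])[:,None]
def cloud(n,d,m,i=None):
    v,u=np.nonzero(m&(d>0)); r,T=rays(n,np.c_[u,v],i); return (r*d[v,u][:,None])@T[:3,:3].T+T[:3,3]
E
python3 - <<'E'
from h import *
near={'white_cap_bottle':(124,247,.085),'black_cap_bottle':(317,193,.085),'red_lid_pot':(399,225,.06),'green_lid_pot':(267,169,.06),'brass_weight':(210,179,.066)}
p,d=grab_frame('top')
for k,(u,v,h) in near.items():
    m=np.zeros(d.shape,bool); m[v-16:v+17,u-16:u+17]=1
    c=cloud('top',d,m); z=c[:,2]; t=c[(z>h-.008)]; b=c[z>.015]
    mm=t[:,:2]; cc=(mm.min(0)+mm.max(0))/2
    print(k,len(t),'ztop',np.percentile(z,99).round(4),'mean',mm.mean(0).round(4),'mid',cc.round(4),'size',np.ptp(mm,axis=0).round(3),'table',np.median(z).round(4))
hsv=cv2.cvtColor(p,cv2.COLOR_BGR2HSV)
for k,(u,v),lo,hi,mt in (('blue',(198,266),95,125,(190,277)),('yellow',(326,265),18,35,(322,279))):
    m=np.zeros(d.shape,bool); m[v-40:v+40,u-32:u+33]=1
    c=((hsv[...,0]>lo)&(hsv[...,0]<hi)&(hsv[...,1]>140)&m).astype(np.uint8)
    n,l,st,_=cv2.connectedComponentsWithStats(c); j=1+st[1:,4].argmax()
    v_,u_=np.nonzero(l==j); P=onplane('top',np.c_[u_,v_],.018)[:,:2]
    (cx,cy),s,_=r=cv2.minAreaRect((P*1000).astype(np.float32)); B=cv2.boxPoints(r)
    e=max(B[1]-B[0],B[2]-B[1],key=np.linalg.norm); mp=onplane('top',[mt],.007)[0,:2]*1000
    if e@(mp-np.array([cx,cy]))<0:e=-e
    e/=np.linalg.norm(e); c0=np.array([cx,cy]); print(k,c0,s,'ang',np.degrees(np.arctan2(e[1],e[0])),'mat',c0+34*e,'bare',c0-34*e)
a=np.hstack([cv2.resize(p[v-22:v+22,u-22:u+22],(260,260)) for u,v,_ in (near['white_cap_bottle'],near['black_cap_bottle'],near['red_lid_pot'])])
b=np.hstack([cv2.resize(p[y-40:y+40,x-40:x+40],(260,260)) for x,y in((198,266),(326,265),(210,179))])
cv2.imwrite('pics/crop.png',np.vstack([a,b]))
E
```

```text
white_cap_bottle 90 ztop 0.0857 mean [0.5033 0.3264] mid [0.5032 0.3276] size [0.024 0.023] table -0.0003
black_cap_bottle 89 ztop 0.0857 mean [ 0.6423 -0.1333] mid [ 0.6433 -0.1329] size [0.024 0.023] table -0.0003
red_lid_pot 216 ztop 0.0624 mean [ 0.5644 -0.3266] mid [ 0.5645 -0.3271] size [0.039 0.038] table -0.0003
green_lid_pot 213 ztop 0.0621 mean [ 0.6978 -0.0095] mid [ 0.6986 -0.0092] size [0.039 0.039] table -0.0002
brass_weight 72 ztop 0.0664 mean [0.6769 0.1294] mid [0.677  0.1304] size [0.021 0.022] table -0.0004
blue [462.93743896 155.40701294] (73.22805786132812, 138.90481567382812) ang 156.35193 mat [431.79253387 169.04500961] bare [494.08234406 141.76901627]
yellow [ 468.96292114 -157.36798096] (72.35911560058594, 139.8734588623047) ang 163.40552 mat [ 436.37901688 -147.65771675] bare [ 501.54682541 -167.07824516]
```

View pics/crop.png

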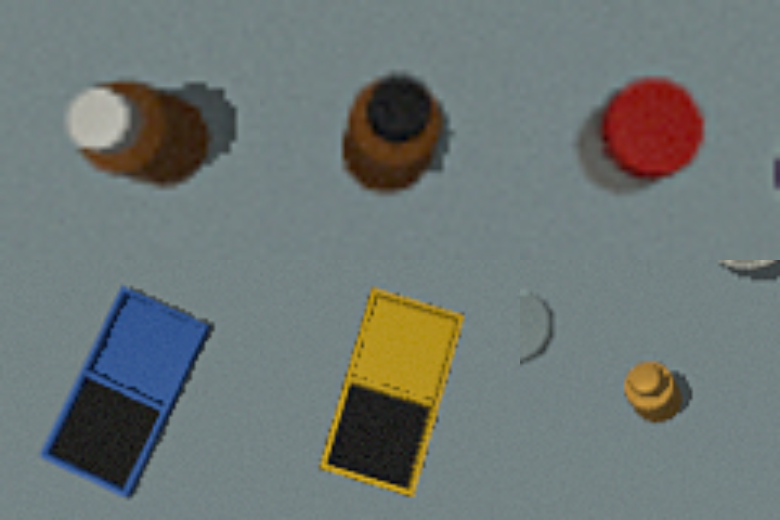

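The crop confirms all three choices: a small bottle with a white cap, a small bottle with a black cap, and the pot with the red lid. Measured heights (86, 86, 62 and 66 mm) and tray sizes match the specification. The jaws already close roughly across both trays, at about 69°.

```bash
python3 -m handwheel '[[[0.028,-0.0256,-0.008,0,0,-2.65],[0.028,-0.0256,-0.008,0,0,0],[0.028,-0.0256,-0.008,0,0,0],[0.028,-0.0256,-0.008,0,0,0],[0.028,-0.0256,-0.008,0,0,0],[0.028,-0.0256,-0.008,0,0,0],[0.028,-0.0256,-0.008,0,0,0],[0.028,-0.0256,-0.008,0,0,0],[0.028,-0.0256,-0.008,0,0,0],[0.028,-0.0256,-0.008,0,0,0],[0,0,0,0,0,0],[0,0,0,0,0,0]]]' 0.75
```

```text
time: 1.15
tool_pos: [0.5041, 0.3259, 0.1501]
tool_rot: [-0.001, 0.206, 0.978, -0.001]
contact_force: [-0.3, 0.5, 0.5]
gripper_width: 0.749
grasp_force: 0.0
```

```bash
python3 -m handwheel '[[[-0.001,0.001,-0.03,0,0,0],[0,0,-0.03,0,0,0],[0,0,-0.026,0,0,0],[0,0,-0.02,0,0,0],[0,0,-0.014,0,0,0],[0,0,-0.006,0,0,0],[0,0,0,0,0,0],[0,0,0,0,0,0]]]'
python3 -m handwheel '[[[0,0,0,0,0,0],[0,0,0,0,0,0],[0,0,0,0,0,0],[0,0,0,0,0,0],[0,0,0,0,0,0],[0,0,0,0,0,0],[0,0,0,0,0,0],[0,0,0,0,0,0]]]' 0
```

```text
time: 1.82
tool_pos: [0.5029, 0.3294, 0.0263]
tool_rot: [0.0, 0.204, 0.979, 0.0]
contact_force: [0.3, -1.0, 0.3]
gripper_width: 0.751
grasp_force: 0.0
time: 2.48
tool_pos: [0.5041, 0.3294, 0.0275]
tool_rot: [0.001, 0.205, 0.979, 0.001]
contact_force: [0.1, 0.3, 5.8]
gripper_width: 0.429
grasp_force: 60.5
```

```bash
python3 -m handwheel '[[[0,0,0.01,0,0,0],[0,0,0.02,0,0,0],[0,0,0.03,0,0,0],[0,0,0.03,0,0,0],[-0.0143,-0.032,0,0,0,0],[-0.0143,-0.032,0,0,0,0],[-0.0143,-0.032,0,0,0,0],[-0.0143,-0.032,0,0,0,0],[-0.0143,-0.032,0,0,0,0],[0,0,0,0,0,0],[0,0,0,0,0,0]]]'
python3 - <<'E'
from h import *
p,d=grab_frame('wrist');cv2.imwrite('pics/w1.png',p)
s=state();print(s['tool_pos'],s['grasp_force'],s['contact_force'])
E
```

```text
time: 3.4
tool_pos: [0.4302, 0.1675, 0.1151]
tool_rot: [-0.0, 0.206, 0.979, 0.0]
contact_force: [0.2, 1.2, -0.7]
gripper_width: 0.425
grasp_force: 60.5
[0.43099874 0.16837051 0.11561791] 60.52147303707898 [-0.70731873  0.06301821 -1.47636663]
```

View pics/w1.png

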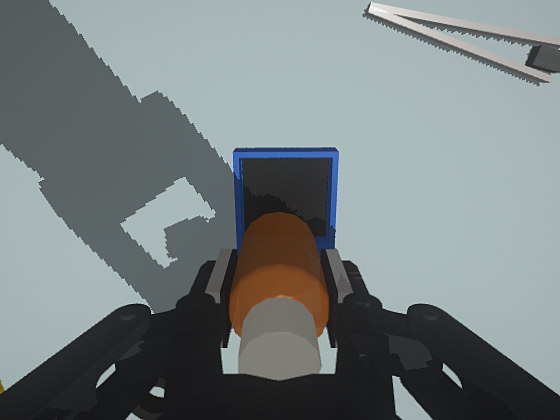

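The wrist view shows the bottle (280,290) upright in the jaws and lined up with the blue tray, over the mat. I'll lower it, slowing near the mat.

```bash
python3 -m handwheel '[[[0.001,0.001,-0.03,0,0,0],[0,0,-0.025,0,0,0],[0,0,-0.012,0,0,0],[0,0,-0.008,0,0,0],[0,0,-0.002,0,0,0],[0,0,0,0,0,0],[0,0,0,0,0,0]]]'
python3 -m handwheel '[[[0,0,-0.002,0,0,0],[0,0,0,0,0,0],[0,0,0,0,0,0]]]'
```

```text
time: 4.03
tool_pos: [0.4331, 0.1702, 0.0394]
tool_rot: [0.001, 0.204, 0.979, 0.0]
contact_force: [-0.8, 0.2, -1.4]
gripper_width: 0.423
grasp_force: 60.5
time: 4.28
tool_pos: [0.4325, 0.1698, 0.037]
tool_rot: [0.001, 0.205, 0.979, 0.0]
contact_force: [0.6, -0.1, -0.5]
gripper_width: 0.425
grasp_force: 60.5
```

```bash
python3 -m handwheel '[[[0,0,-0.0015,0,0,0],[0,0,0,0,0,0],[0,0,0,0,0,0]]]'|sed -n 2,4p
python3 -m handwheel '[[[0,0,-0.0015,0,0,0],[0,0,0,0,0,0],[0,0,0,0,0,0]]]'|sed -n 2,4p
```

```text
tool_pos: [0.432, 0.1696, 0.0348]
tool_rot: [-0.0, 0.205, 0.979, -0.0]
contact_force: [-0.6, -0.5, -1.1]
tool_pos: [0.4323, 0.1696, 0.0345]
tool_rot: [-0.0, 0.204, 0.979, -0.0]
contact_force: [-3.5, -2.2, 6.8]
```

Contact at 6.8 N. I'll release, rise and head for the red pot.

```bash
python3 -m handwheel '[[[0,0,0,0,0,0],[0,0,0,0,0,0],[0,0,0,0,0,0],[0,0,0,0,0,0],[0,0,0,0,0,0]]]' 0.72
python3 -m handwheel '[[[0,0,0.02,0,0,0],[0,0,0.035,0,0,0],[0,0,0.035,0,0,0],[0,0,0.03,0,0,0],[0.01,-0.038,0,0,0,0],[0.01,-0.038,0,0,0,0],[0.01,-0.038,0,0,0,0],[0.01,-0.038,0,0,0,0],[0.01,-0.038,0,0,0,0],[0.01,-0.038,0,0,0,0],[0.01,-0.038,0,0,0,0],[0.01,-0.038,0,0,0,0],[0.01,-0.038,0,0,0,0],[0.01,-0.038,0,0,0,0],[0.01,-0.038,0,0,0,0],[0.01,-0.038,0,0,0,0],[0.012,-0.0405,0,0,0,0],[0,0,0,0,0,0],[0,0,0,0,0,0]]]'
python3 - <<'E'
from h import *
p,d=grab_frame('wrist');cv2.imwrite('pics/w2.png',p);i=camera_info('wrist')
p2,d2=grab_frame('top')
m=np.zeros(d2.shape,bool); m[170:300,150:240]=1
c=cloud('top',d2,m); t=c[(c[:,2]>.08)&(c[:,2]<.1)]; print('bottle',t.min(0),t.max(0),t.mean(0))
hsv=cv2.cvtColor(p,cv2.COLOR_BGR2HSV); M=((hsv[...,0]<8)|(hsv[...,0]>172))&(hsv[...,1]>150)
c=cloud('wrist',d,M,i);t=c[(c[:,2]>.055)&(c[:,2]<.066)];print('red',len(t),t.min(0),t.max(0),t.mean(0),state()['tool_pos'])
E
```

```text
time: 5.2
tool_pos: [0.432, 0.1696, 0.0332]
tool_rot: [-0.0, 0.205, 0.979, -0.0]
contact_force: [0.7, -1.6, -0.1]
gripper_width: 0.725
grasp_force: 0.0
time: 6.78
tool_pos: [0.5637, -0.3282, 0.1523]
tool_rot: [-0.001, 0.206, 0.979, 0.0]
contact_force: [0.8, -0.1, 0.0]
gripper_width: 0.721
grasp_force: 0.0
bottle [0.42131759 0.15649112 0.08008307] [0.44412915 0.17855812 0.09606356] [0.43282679 0.16745285 0.08991857]
red 2437 [ 0.54582863 -0.34468596  0.05502782] [ 0.58496734 -0.30554065  0.06356517] [ 0.56446045 -0.32484328  0.06103491] [ 0.56359921 -0.32573691  0.15271212]
```

View pics/w2.png

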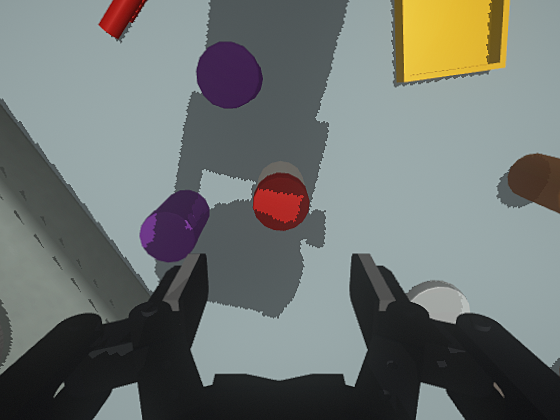

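The white-capped bottle stands on the mat at (0.433, 0.168), cap at the expected height. The wrist view shows the red lid (280,200) between the jaws. A purple pot (180,225) is close to the left finger, so I'll narrow the opening.

```bash
python3 -m handwheel '[[[0.001,0.001,-0.03,0,0,0],[0,0,-0.03,0,0,0],[0,0,-0.025,0,0,0],[0,0,-0.018,0,0,0],[0,0,-0.012,0,0,0],[0,0,-0.0075,0,0,0],[0,0,0,0,0,0],[0,0,0,0,0,0]]]' 0.66
python3 -m handwheel '[[[0,0,0,0,0,0],[0,0,0,0,0,0],[0,0,0,0,0,0],[0,0,0,0,0,0],[0,0,0,0,0,0],[0,0,0,0,0,0],[0,0,0,0,0,0]]]' 0
```

```text
time: 7.55
tool_pos: [0.5654, -0.3251, 0.0317]
tool_rot: [0.001, 0.204, 0.979, -0.0]
contact_force: [0.7, -1.2, 0.4]
gripper_width: 0.658
grasp_force: 0.0
time: 8.13
tool_pos: [0.5662, -0.3262, 0.0331]
tool_rot: [0.002, 0.205, 0.979, -0.001]
contact_force: [-1.3, -0.1, 6.4]
gripper_width: 0.45
grasp_force: 60.1
```

```bash
python3 -m handwheel '[[[0,0,0.015,0,0,0],[0,0,0.03,0,0,0],[0,0,0.035,0,0,0],[0,0,0.035,0,0,0],[-0.0055,0.0359,0,0,0,0],[-0.0055,0.0359,0,0,0,0],[-0.0055,0.0359,0,0,0,0],[-0.0055,0.0359,0,0,0,0],[-0.0055,0.0359,0,0,0,0],[-0.0055,0.0359,0,0,0,0],[-0.0055,0.0359,0,0,0,0],[-0.0055,0.0359,0,0,0,0],[-0.0055,0.0359,0,0,0,0],[-0.0055,0.0359,0,0,0,0],[-0.0055,0.0359,0,0,0,0],[-0.0055,0.0359,0,0,0,0],[-0.0055,0.0359,0,0,0,0],[0,0,0,0,0,0],[0,0,0,0,0,0],[0,0,0,0,0,0]]]'
```

```text
time: 9.8
tool_pos: [0.4934, 0.1411, 0.1462]
tool_rot: [0.0, 0.204, 0.979, -0.0]
contact_force: [-0.1, 0.0, -0.2]
gripper_width: 0.447
grasp_force: 60.5
```

```bash
python3 -m handwheel '[[[0.0005,0.0005,-0.03,0,0,0],[0,0,-0.03,0,0,0],[0,0,-0.022,0,0,0],[0,0,-0.014,0,0,0],[0,0,-0.007,0,0,0],[0,0,-0.003,0,0,0],[0,0,0,0,0,0],[0,0,0,0,0,0]]]'|sed -n 2,4p
python3 -m handwheel '[[[0,0,-0.002,0,0,0],[0,0,0,0,0,0],[0,0,0,0,0,0]]]'|sed -n 2,4p
python3 -m handwheel '[[[0,0,-0.0015,0,0,0],[0,0,0,0,0,0],[0,0,0,0,0,0]]]'|sed -n 2,4p
```

```text
tool_pos: [0.495, 0.1414, 0.041]
tool_rot: [0.001, 0.205, 0.979, 0.0]
contact_force: [-0.3, 0.6, 0.5]
tool_pos: [0.4944, 0.142, 0.0386]
tool_rot: [0.001, 0.205, 0.979, 0.0]
contact_force: [-0.5, 0.6, -0.7]
tool_pos: [0.4945, 0.142, 0.0371]
tool_rot: [0.001, 0.205, 0.979, 0.0]
contact_force: [-1.2, -0.4, 3.7]
```

```bash
python3 -m handwheel '[[[0,0,-0.0005,0,0,0],[0,0,0,0,0,0]]]'|sed -n 2,4p
python3 -m handwheel '[[[0,0,0,0,0,0],[0,0,0,0,0,0],[0,0,0,0,0,0],[0,0,0,0,0,0],[0,0,0,0,0,0]]]' 0.72
python3 -m handwheel '[[[0,0,0.02,0,0,0],[0,0,0.03,0,0,0],[0,0,0.03,0,0,0],[0,0,0.033,0,0,0],[0.0148,-0.0275,0,0,0,3.5],[0.0148,-0.0275,0,0,0,3.5],[0.0148,-0.0275,0,0,0,0],[0.0148,-0.0275,0,0,0,0],[0.0148,-0.0275,0,0,0,0],[0.0148,-0.0275,0,0,0,0],[0.0148,-0.0275,0,0,0,0],[0.0148,-0.0275,0,0,0,0],[0.0148,-0.0275,0,0,0,0],[0.0148,-0.0275,0,0,0,0],[0,0,0,0,0,0],[0,0,0,0,0,0]]]'
python3 - <<'E'
from h import *
p,d=grab_frame('wrist');cv2.imwrite('pics/w3.png',p);i=camera_info('wrist')
p2,d2=grab_frame('top'); hsv=cv2.cvtColor(p2,cv2.COLOR_BGR2HSV)
M=((hsv[...,0]<8)|(hsv[...,0]>172))&(hsv[...,1]>150); M[:,:150]=0; M[:,240:]=0
c=cloud('top',d2,M);t=c[c[:,2]>.055];print('red',len(t),t.min(0),t.max(0),np.median(t,0))
M[:]=0;M[150:200,295:345]=1;c=cloud('top',d2,M);t=c[c[:,2]>.078];print('black top',t.min(0),t.max(0))
print(state()['tool_pos'])
E
```

```text
tool_pos: [0.4947, 0.142, 0.037]
tool_rot: [0.001, 0.204, 0.979, 0.0]
contact_force: [-1.3, -0.7, 6.0]
time: 11.55
tool_pos: [0.4936, 0.1419, 0.0354]
tool_rot: [-0.0, 0.205, 0.979, -0.0]
contact_force: [0.3, -0.1, 0.5]
gripper_width: 0.72
grasp_force: 0.0
time: 12.88
tool_pos: [0.642, -0.1344, 0.1482]
tool_rot: [-0.0, 0.146, 0.989, 0.0]
contact_force: [-0.8, -0.1, 0.7]
gripper_width: 0.717
grasp_force: 0.0
red 447 [ 0.25668323 -0.00969507  0.05720241] [0.51077237 0.15896768 0.63115648] [0.37616427 0.04006512 0.54866729]
black top [ 0.52540064 -0.17882544  0.08303005] [ 0.66076475 -0.0689042   0.50096444]
[ 0.64137389 -0.13252547  0.14821759]
```

View pics/w3.png

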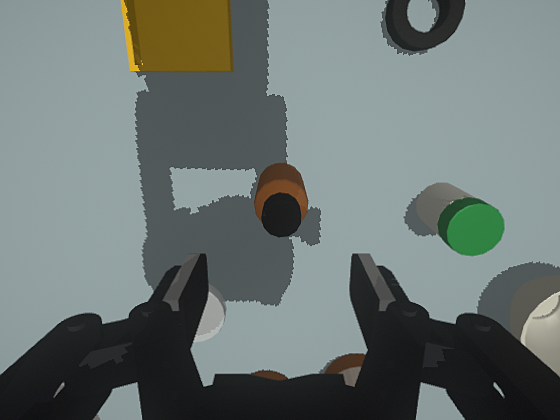

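The wrist view shows the black cap (281,214) centred between the jaws, with the green lid (470,225) well clear.

```bash
python3 -m handwheel '[[[0.001,0,-0.03,0,0,0],[0,0,-0.03,0,0,0],[0,0,-0.026,0,0,0],[0,0,-0.018,0,0,0],[0,0,-0.012,0,0,0],[0,0,-0.006,0,0,0],[0,0,0,0,0,0],[0,0,0,0,0,0]]]'
python3 -m handwheel '[[[0,0,0,0,0,0],[0,0,0,0,0,0],[0,0,0,0,0,0],[0,0,0,0,0,0],[0,0,0,0,0,0],[0,0,0,0,0,0],[0,0,0,0,0,0],[0,0,0,0,0,0]]]' 0
```

```text
time: 13.65
tool_pos: [0.6435, -0.1328, 0.0278]
tool_rot: [0.001, 0.144, 0.99, -0.0]
contact_force: [0.7, -0.1, 0.2]
gripper_width: 0.723
grasp_force: 0.0
time: 14.32
tool_pos: [0.6445, -0.1336, 0.0291]
tool_rot: [0.002, 0.144, 0.99, -0.0]
contact_force: [-0.4, 0.9, 6.7]
gripper_width: 0.425
grasp_force: 60.5
```

```bash
python3 -m handwheel '[[[0,0,0.01,0,0,0],[0,0,0.025,0,0,0],[0,0,0.03,0,0,0],[0,0,0.03,0,0,0],[-0.0259,-0.0018,0,0,0,0],[-0.0259,-0.0018,0,0,0,0],[-0.0259,-0.0018,0,0,0,0],[-0.0259,-0.0018,0,0,0,0],[-0.0259,-0.0018,0,0,0,0],[-0.0259,-0.0018,0,0,0,0],[-0.0259,-0.0018,0,0,0,0],[-0.0259,-0.0018,0,0,0,0],[0,0,0,0,0,0],[0,0,0,0,0,0]]]'
python3 - <<'E'
from h import *
p2,d2=grab_frame('top');cv2.imwrite('pics/t2.png',cv2.resize(p2[120:320,90:410],None,fx=2.4,fy=2.4))
E
```

```text
time: 15.48
tool_pos: [0.4346, -0.1474, 0.1216]
tool_rot: [0.0, 0.145, 0.989, 0.0]
contact_force: [0.0, -0.7, -2.0]
gripper_width: 0.427
grasp_force: 60.1
```

View pics/t2.png

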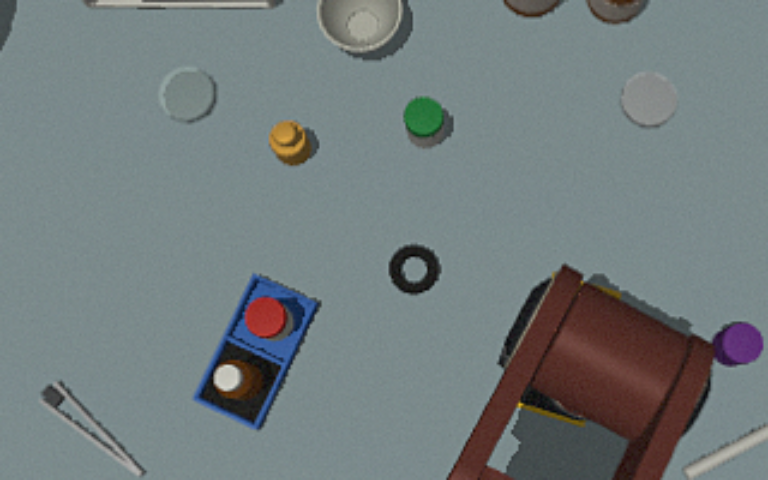

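The blue kit looks right: white cap (228,378) on the mat, red lid (266,317) in the bare bay, both upright. Now I'll lower the black-capped bottle.

```bash
python3 -m handwheel '[[[0.001,-0.0005,-0.03,0,0,0],[0,0,-0.025,0,0,0],[0,0,-0.015,0,0,0],[0,0,-0.008,0,0,0],[0,0,-0.002,0,0,0],[0,0,0,0,0,0],[0,0,0,0,0,0]]]'|sed -n 2,4p
python3 -m handwheel '[[[0,0,-0.002,0,0,0],[0,0,0,0,0,0],[0,0,0,0,0,0]]]'|sed -n 2,4p
python3 -m handwheel '[[[0,0,-0.0015,0,0,0],[0,0,0,0,0,0],[0,0,0,0,0,0]]]'|sed -n 2,4p
```

```text
tool_pos: [0.4379, -0.1485, 0.043]
tool_rot: [0.001, 0.144, 0.99, -0.0]
contact_force: [-0.2, 0.4, -1.0]
tool_pos: [0.4372, -0.1483, 0.0405]
tool_rot: [0.001, 0.144, 0.99, -0.0]
contact_force: [0.4, -0.1, -1.5]
tool_pos: [0.4366, -0.148, 0.0383]
tool_rot: [0.0, 0.144, 0.99, -0.0]
contact_force: [-0.4, -1.1, -0.6]
```

```bash
python3 -m handwheel '[[[0,0,-0.0015,0,0,0],[0,0,0,0,0,0],[0,0,0,0,0,0]]]'|sed -n 2,4p
python3 -m handwheel '[[[0,0,-0.001,0,0,0],[0,0,0,0,0,0],[0,0,0,0,0,0]]]'|sed -n 2,4p
```

```text
tool_pos: [0.4366, -0.1479, 0.0366]
tool_rot: [-0.0, 0.144, 0.99, 0.0]
contact_force: [0.6, 0.4, -1.6]
tool_pos: [0.4369, -0.1481, 0.0361]
tool_rot: [0.0, 0.144, 0.99, -0.0]
contact_force: [-0.5, -0.4, 2.0]
```

```bash
python3 -m handwheel '[[[0,0,-0.0006,0,0,0],[0,0,0,0,0,0]]]'|sed -n 2,4p
python3 -m handwheel '[[[0,0,0,0,0,0],[0,0,0,0,0,0],[0,0,0,0,0,0],[0,0,0,0,0,0],[0,0,0,0,0,0]]]' 0.72
python3 -m handwheel '[[[0,0,0.02,0,0,0],[0,0,0.03,0,0,0],[0,0,0.03,0,0,0],[0,0,0.035,0,0,0],[0.024,0.0278,0,0,0,0],[0.024,0.0278,0,0,0,0],[0.024,0.0278,0,0,0,0],[0.024,0.0278,0,0,0,0],[0.024,0.0278,0,0,0,0],[0.024,0.0278,0,0,0,0],[0.024,0.0278,0,0,0,0],[0.024,0.0278,0,0,0,0],[0.024,0.0278,0,0,0,0],[0.024,0.0278,0,0,0,0],[0,0,0,0,0,0],[0,0,0,0,0,0]]]'
python3 - <<'E'
from h import *
p,d=grab_frame('wrist');cv2.imwrite('pics/w4.png',p)
E
```

```text
tool_pos: [0.437, -0.1482, 0.0361]
tool_rot: [0.0, 0.144, 0.99, -0.0]
contact_force: [-3.2, 1.1, 5.5]
time: 17.7
tool_pos: [0.4366, -0.148, 0.035]
tool_rot: [-0.0, 0.144, 0.99, 0.0]
contact_force: [-0.0, -0.4, 0.5]
gripper_width: 0.716
grasp_force: 0.0
time: 19.03
tool_pos: [0.6771, 0.1315, 0.1491]
tool_rot: [-0.001, 0.143, 0.99, -0.0]
contact_force: [0.4, 0.4, 1.3]
gripper_width: 0.72
grasp_force: 0.0
```

View pics/w4.png

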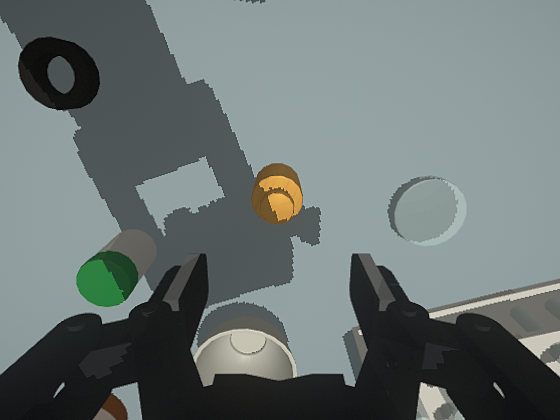

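The brass knob (278,205) is centred between the jaws, with the green lid (108,277) and the bowl (245,350) clear.

```bash
python3 -m handwheel '[[[0,-0.0005,-0.03,0,0,0],[0,0,-0.03,0,0,0],[0,0,-0.03,0,0,0],[0,0,-0.021,0,0,0],[0,0,-0.012,0,0,0],[0,0,-0.006,0,0,0],[0,0,0,0,0,0],[0,0,0,0,0,0]]]'
python3 -m handwheel '[[[0,0,0,0,0,0],[0,0,0,0,0,0],[0,0,0,0,0,0],[0,0,0,0,0,0],[0,0,0,0,0,0],[0,0,0,0,0,0],[0,0,0,0,0,0],[0,0,0,0,0,0]]]' 0
python3 -m handwheel '[[[0,0,0.006,0,0,0],[0,0,0.01,0,0,0],[0,0,0.014,0,0,0],[0,0,0,0,0,0],[0,0,0,0,0,0]]]'
```

```text
time: 19.75
tool_pos: [0.6775, 0.1291, 0.0227]
tool_rot: [0.001, 0.145, 0.989, 0.0]
contact_force: [1.1, 0.6, 0.2]
gripper_width: 0.718
grasp_force: 0.0
time: 20.42
tool_pos: [0.6785, 0.1297, 0.0239]
tool_rot: [0.002, 0.144, 0.99, 0.0]
contact_force: [-0.5, 0.4, 5.4]
gripper_width: 0.423
grasp_force: 61.0
time: 20.83
tool_pos: [0.6777, 0.1296, 0.0528]
tool_rot: [0.001, 0.144, 0.99, 0.0]
contact_force: [0.4, -0.4, -4.2]
gripper_width: 0.423
grasp_force: 60.6
```

```bash
python3 -m handwheel '[[[0,0,0.03,0,0,0],[0,0,0.03,0,0,0],[0,0,0.03,0,0,0],[-0.0176,-0.0297,0,0,0,0],[-0.0176,-0.0297,0,0,0,0],[-0.0176,-0.0297,0,0,0,0],[-0.0176,-0.0297,0,0,0,0],[-0.0176,-0.0297,0,0,0,0],[-0.0176,-0.0297,0,0,0,0],[-0.0176,-0.0297,0,0,0,0],[-0.0176,-0.0297,0,0,0,0],[-0.0176,-0.0297,0,0,0,0],[-0.0176,-0.0297,0,0,0,0],[0,0,0,0,0,0],[0,0,0,0,0,0],[0,0,0,0,0,0]]]'
python3 - <<'E'
from h import *
p,d=grab_frame('wrist');cv2.imwrite('pics/w5.png',p)
E
```

```text
time: 22.17
tool_pos: [0.5004, -0.1673, 0.1408]
tool_rot: [-0.0, 0.145, 0.989, 0.0]
contact_force: [0.1, 0.6, -5.2]
gripper_width: 0.423
grasp_force: 62.1
```

View pics/w5.png

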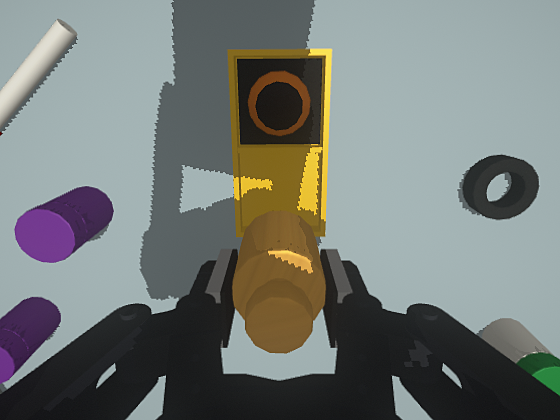

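The wrist view shows the black-capped bottle (280,103) standing in the matted bay, and the weight (278,290) upright and lined up over the bare bay. Lowering now.

```bash
python3 -m handwheel '[[[0.001,0,-0.03,0,0,0],[0,0,-0.03,0,0,0],[0,0,-0.026,0,0,0],[0,0,-0.014,0,0,0],[0,0,-0.006,0,0,0],[0,0,-0.002,0,0,0],[0,0,0,0,0,0],[0,0,0,0,0,0]]]'|sed -n 2,4p
python3 -m handwheel '[[[0,0,-0.002,0,0,0],[0,0,0,0,0,0],[0,0,0,0,0,0]]]'|sed -n 2,4p
python3 -m handwheel '[[[0,0,-0.0015,0,0,0],[0,0,0,0,0,0],[0,0,0,0,0,0]]]'|sed -n 2,4p
```

```text
tool_pos: [0.5031, -0.1677, 0.0347]
tool_rot: [0.001, 0.144, 0.99, -0.0]
contact_force: [0.7, 0.7, -4.6]
tool_pos: [0.5022, -0.1678, 0.032]
tool_rot: [0.001, 0.144, 0.99, -0.0]
contact_force: [-0.1, -0.2, -5.3]
tool_pos: [0.5016, -0.1675, 0.0297]
tool_rot: [-0.0, 0.145, 0.99, 0.0]
contact_force: [0.1, 0.2, -4.7]
```

```bash
python3 -m handwheel '[[[0,0,-0.0015,0,0,0],[0,0,0,0,0,0],[0,0,0,0,0,0]]]'|sed -n 2,4p
python3 -m handwheel '[[[0,0,-0.001,0,0,0],[0,0,0,0,0,0],[0,0,0,0,0,0]]]'|sed -n 2,4p
```

```text
tool_pos: [0.5016, -0.1675, 0.028]
tool_rot: [-0.0, 0.144, 0.99, 0.0]
contact_force: [-0.0, 0.3, -3.8]
tool_pos: [0.5018, -0.1675, 0.0279]
tool_rot: [-0.0, 0.144, 0.99, 0.0]
contact_force: [-4.7, 1.5, 2.9]
```

```bash
python3 -m handwheel '[[[0,0,0,0,0,0],[0,0,0,0,0,0],[0,0,0,0,0,0],[0,0,0,0,0,0],[0,0,0,0,0,0]]]' 0.72
python3 -m handwheel '[[[0,0,0.02,0,0,0],[0,0,0.03,0,0,0],[0,0,0.03,0,0,0],[0,0,0.035,0,0,0],[0.02,0.035,0.02,0,0,0],[0.02,0.035,0.02,0,0,0],[0,0.04,0,0,0,0],[0,0.04,0,0,0,0],[0,0.04,0,0,0,0],[0,0.04,0,0,0,0],[0,0.04,0,0,0,0],[0,0.04,0,0,0,0],[0,0.04,0,0,0,0],[0,0.04,0,0,0,0],[0,0.04,0,0,0,0],[0,0.04,0,0,0,0],[0,0.04,0,0,0,0],[0,0.04,0,0,0,0],[0,0,0,0,0,0],[0,0,0,0,0,0]]]'
python3 - <<'E'
from h import *
p2,d2=grab_frame('top');cv2.imwrite('pics/t3.png',cv2.resize(p2[120:320,150:470],None,fx=2.4,fy=2.4))
E
```

```text
time: 24.3
tool_pos: [0.502, -0.1677, 0.0274]
tool_rot: [0.0, 0.144, 0.99, -0.0]
contact_force: [0.2, 0.2, 0.6]
gripper_width: 0.72
grasp_force: 0.0
time: 25.97
tool_pos: [0.5382, 0.3792, 0.1788]
tool_rot: [-0.0, 0.143, 0.99, -0.0]
contact_force: [-0.5, 0.1, -0.4]
gripper_width: 0.722
grasp_force: 0.0
```

View pics/t3.png

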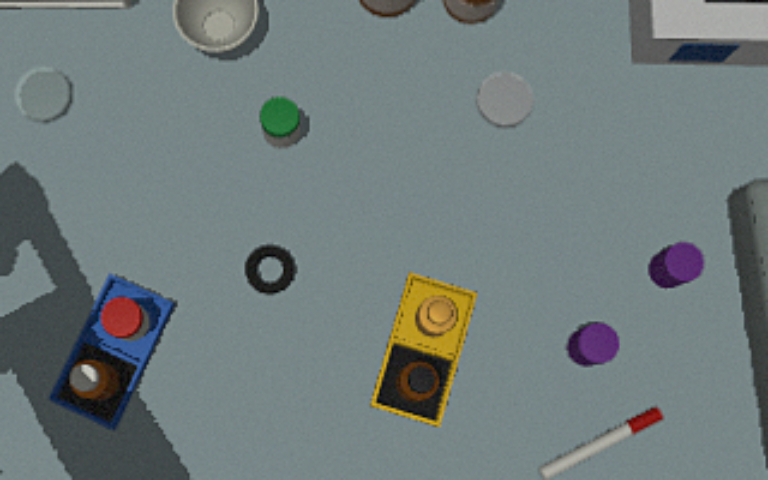

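Both kits stand as asked. White cap (88,378) and red lid (122,316) are in the blue tray, black cap (420,380) and weight (438,314) in the yellow one. The green pot (281,117) has not moved and the arm is clear.

```bash
python3 -c "from plant import job_done; print(job_done())"
```

```text
the job is handed in; nothing more can be done
None
```

Both kits are made up and the job is handed in, about 26 s of robot time used: every piece stands upright in its bay, and the green-lidded pot was left where it was.

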